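# Load an assay coupon under the sprung clip of a sample stage

## Robot

A 6-joint arm with a two-finger parallel gripper is mounted at the origin on the work surface. World frame = base frame: x ahead of the robot, y to its left, z up, the work surface at z = 0. Lengths are in m, angles in rad, forces in N, time in s.
With the tool pointing down it reaches from about 0.35 to 0.85 m from the base axis. Payload 8.1 kg.
Tool frame: the origin (TCP) lies at the very end of the fingers, on their centre line; the grasp point (between the pads) lies 19 mm behind it; z points along the fingers, y is the direction in which the jaws open and shut (so a half turn about z gives the same grasp; the last joint's range is limited). The gripper opens to 93 mm and grips with 3 to 60 N. Pads are 15 mm wide; open, the fingers measure 128 mm over their backs; the gripper's body (75 mm by 188 mm) begins 65 mm behind the grasp point.
Start: joints at [1.164, 0.13, 1.488, -0, 1.523, -0.085], TCP at [0.19, 0.569, 0.185] pointing down, gripper open.
Joint ranges: [-2.96, 2.96], [-0.89, 2.26], [0.02, 2.5], [-1.34, 4.48], [0, 2.73], [-2.66, 2.66]. Speed limits (rad/s): [2.39, 2.39, 2.79, 3.14, 3.14, 3.14].

## Interface

Orientations are given as a rotation vector (axis times angle).
In Python, from plant import robot gives the robot as it stands.
- The arm moves only by the shell command python3 -m pendant 'ROWS' [OPENING] [FORCE]. ROWS is JSON, a list of rows, each an object with "delta_pos": the shift along the tool's x, y, z in m, a list of three; "spin": the turn about the tool's z in rad. In form: [{"delta_pos": [dx, dy, dz], "spin": spin}, ...]. A call has 1 to 10 rows; each row is the pose to reach, as a shift and turn from the pose measured when the call began, along the tool's axes at that moment; what a row does not reach only later rows make up. A row lasts 1/10 s, in which the tool goes at most 50 mm and 8.59 degrees, less where a joint would pass 70% of its speed; a pose out of reach is approached as far as the arm can. A call with a gripper value outside its range is refused whole. OPENING is the closure, from -1 (fully open) to 1 (shut), set as the call begins (- or left out, the last holds). The fingers move at their own pace and stop on an object; FORCE is the grip in N (left out, the last holds). Time passes only in rows, so rows that repeat a pose let the fingers close. It gives the time, the measured TCP pose, the force and the opening at its end, in the units of the state.
- robot.read_state(): the state, without advancing time (a new reading comes with each control period).
- robot.read_camera(name): name is "side" or "top" or "wrist"; returns a dict with "color" (420x560x3 uint8, blue, green, red), "camera_matrix" (3x3 intrinsics, pixels), "R" (3x3) and "t" (3): a world point X has camera coordinates R X + t. Camera axes: x right, y down, z forward; pixel columns grow to the right and rows downward; lengths in m; the calibration is good to about 2 mm. A picture is of the moment at which its call begins. There is no depth.
- robot.close_job(): hands the job in, once; it reports no verdict.
Trained networks look in the newest picture that a camera, given by its name, has taken for a name from the list of things; names that differ only in an ending like _2 or _b are one class to them, and where a whole thing is asked for, a point or a joint stands for the part that bears it (a point fixed in the world has none). Each returns a list of dicts, best first, with "score" (0 to 1); they miss things now and then, are a little off and sometimes report something else, mostly with a low value. They report only what shows in the picture. A call takes as long as a camera call. They do not tell look-alikes from the thing itself.
- robot.outline_of(camera, label): "mask" (420x560 bool, what is visible of it).
- robot.mark_of(camera, label): "location" ([x, y, z] in m, in the coordinates of the camera as it stood for that picture, good to about 4 mm: a listed point, or the origin of a listed thing).
The state is a dict: "t": time; "q": joint angles; "dq": joint speeds; "joint_torque": joint torques, N m; "tool_pos": TCP position; "orientation": TCP orientation; "force": force on the tool from outside, world axes, zero at the start; "wrist_torque": the same for the moment, N m; "opening": finger opening in m.
Only numpy, scipy, OpenCV 4.12 (cv2) and the standard library are available. Lean on these libraries where they do the work, as an engineer would, in place of code of your own. Each camera call takes 0.05 s, during which the arm holds its last target.

## Task

Load the flat brass coupon into the sample stage: press the clip's long thumb plate down with one fingertip to raise its jaw and, keeping it down, push the coupon along the deck with the other fingertip until it is fully home against the end stop. Then let the clip up so that its jaw rests on the coupon, and withdraw. Only slide the coupon, do not lift it, and leave the glassware and other things standing around as they are.

Things in the scene. Friction and masses are not known exactly. Their poses are not given: they have to be found in the camera images.
- stage: sample stage fixed to the table: dark base plate 235 x 140 x 12 mm, aluminium deck, steel clip. Origin on the table; x is the push direction (to the end stop, away from the robot), y points to the clip's thumb plate, z up. In its frame (mm) the deck's top is at z 30, x -165 to 60, y -36 to 26. Nothing on the stage stands higher than z 70.
- stage_home (a point): where the middle of the coupon's underside lies when home: (10, 0, 30) mm in the stage's frame, same axes. The end stop's face is 40 mm further along x, 12 high. Guide ribs 5 high, 43 apart, flank the path from 80 mm before this point to the stop; the deck before them is open.
- coupon: brass coupon, flat rectangular plate 80 (x) x 40 (y) x 10 mm, about 250 g, lying on the deck, its front part between the guide ribs, short of the jaw. Origin at the centre of its underside, z up; its long side lies along the stage's x. It starts 50 to 75 mm short of home.
- clip (a joint): angle of the spring clip, a rocker. 0: released, thumb plate tilted up 29 degrees, jaw 2 mm above the deck, blocking the coupon. Grows as the plate is pressed, to 0.50 rad at a hard stop, plate level, its top 2 mm above the deck. The jaw clears the coupon above about 0.29 and rests on it at about 0.25. A spring returns it; 30 mm from the axle it takes 2 N at first, 9 N fully down.
- clip_axle (a point): middle of the clip's axle line, which runs along the stage's x from x -142 to 48 mm at y 36, z 40 mm (stage frame), 10 mm thick, between lugs up to z 46 at its ends. This point: (-80, 36, 40). The jaw, 28 mm wide, reaches from the axle over the deck's middle line at x 12 to 40.
- clip_plate (a point): middle of the top of the thumb plate, a flat steel strip 120 mm long (stage x -140 to -20), 42 wide; moves with the clip. Fully down it spans y 44 to 86 and this point is at (-80, 65, 32) mm in the stage's frame. It runs beside the coupon's path: tips 65 mm apart centre to centre straddle the axle, one sliding along the plate, one on the deck's middle line behind the coupon.
- flask_a: bystander: stoppered glass volumetric flask, 62 mm wide, 118 high, origin under its foot
- flask_b: bystander: larger stoppered flask, 71 mm wide, 136 high, origin under its foot
- beaker: bystander: empty glass beaker, 68 mm wide, 75 high, origin under its foot
- bottle: bystander: amber bottle with white cap, 52 mm wide, 105 high, origin under its foot
- vial: bystander: small clear vial, 24 mm wide, 48 high, origin under its foot
- disc: bystander: round brass disc, 38 mm wide, 10 high, on the table beyond the stop, origin under it
- block: bystander: small steel block 32 x 24 x 12 mm on the table beyond the stop, origin under it
There are look-alikes about, which are no part of the job. What is shaped like the coupon but pink or white is not meant.

How it is judged:
On the way, in this order (a step that is already met when the one before it is completed fails the run):
1. a finger holds the thumb plate down so that the jaw is raised clear, the coupon not yet under it (value of joint clip above 0.28 rad and contact force between the fingers and stage above 1 N and x of coupon in the frame of stage_home below -0.03 m), for 0.2 s.
2. with the clip still held down by a finger, the coupon is pushed home against the stop (value of joint clip above 0.27 rad and contact force between the fingers and stage above 0.5 N and x of coupon in the frame of stage_home above -0.003 m), for 0.1 s.
At the end, for the whole second after the job is handed in: The coupon lies flat on the deck, within 3 mm of fully home, at rest, and the released clip rests on it (clip angle 0.19 to 0.31 rad) (x of coupon in the frame of stage_home between -0.003 and 0.003 m and y of coupon in the frame of stage_home between -0.004 and 0.004 m and z of coupon in the frame of stage_home between -0.002 and 0.002 m and value of joint clip between 0.19 and 0.31 rad and linear speed of coupon below 0.01 m/s and angle between coupon's own z axis and vertical below 0.05 rad); the robot touches nothing.
It fails at once if the coupon was lifted or tipped (more than 5 mm off the deck, or 0.15 rad) (z of coupon in the frame of stage_home above 0.005 m or angle between coupon's own z axis and vertical above 0.15 rad).
It fails at once if a bystander was moved by more than 15 mm or tipped (distance of any of flask_a, flask_b, beaker, bottle, vial, disc, block from where it was at the start of the episode above 0.015 m or angle between any of flask_a, flask_b, beaker, bottle, vial, disc, block's own z axis and vertical above 0.2 rad).
It also fails if it takes over 38 s, if anything falls off the work surface, if the arm or the gripper's body presses on something with over 40 N, if the wrist force passes 120 N, or if a joint passes its speed limit or range.

## Working session

There is one attempt and no reset: what is moved stays moved. The work goes in short steps, Python scripts to look and compute and a shell command to move; the robot and the scene stay as the last step left them, time stands still between calls to the robot, and variables do not carry over. Pictures are saved under pics/ and viewed, and the job is handed in when it is done.

```bash
mkdir -p pics; ls
cat > h.py <<'E'
from plant import robot
import numpy as np, cv2
from scipy.spatial.transform import Rotation as Ro
def w(cam,loc): return cam["R"].T@(np.array(loc)-cam["t"])
E
python3 - <<'E'
from h import *
s=robot.read_state(); print({k:np.round(v,3) for k,v in s.items()})
print(Ro.from_rotvec(s["orientation"]).as_matrix().round(3))
for n in ["side","top","wrist"]:
    c=robot.read_camera(n); cv2.imwrite(f"pics/{n}0.png",c["color"])
    if n=="wrist":continue
    for l in ["stage","stage_home","coupon","clip_axle","clip_plate","flask_a","beaker","bottle","vial","disc","block"]:
        print(n,l,[(round(d["score"],2),w(c,d["location"]).round(4).tolist()) for d in robot.mark_of(n,l)[:4]])
E
```

```text
pics
{'t': np.float64(0.0), 'q': array([ 1.164,  0.131,  1.489, -0.   ,  1.523, -0.085]), 'dq': array([ 0.001,  0.   , -0.001,  0.001, -0.001,  0.001]), 'joint_torque': array([-1.0000e-03, -5.5979e+01, -4.9180e+01,  7.7000e-02,  3.4000e-02,
       -0.0000e+00]), 'tool_pos': array([0.189, 0.569, 0.184]), 'orientation': array([-5.030e-01, -3.101e+00,  3.000e-03]), 'force': array([ 0.071, -0.041,  1.209]), 'wrist_torque': array([-0.019,  0.027, -0.026]), 'opening': np.float64(0.093)}
[[-0.949  0.316 -0.001]
 [ 0.316  0.949 -0.002]
 [ 0.    -0.002 -1.   ]]
side stage [(0.85, [0.6191, 0.051, 0.0005]), (0.74, [0.6276, 0.0561, 0.0318])]
side stage_home [(0.73, [0.6286, 0.0579, 0.0345])]
side coupon [(0.96, [0.7834, 0.1777, -0.0045]), (0.87, [0.4589, -0.144, 0.0001]), (0.71, [0.5762, 0.0367, 0.0305]), (0.7, [0.522, 0.0818, 0.0503])]
side clip_axle [(0.93, [0.5327, 0.0563, 0.0409]), (0.73, [0.6254, 0.0565, 0.0333])]
side clip_plate [(0.92, [0.5188, 0.0808, 0.0474]), (0.74, [0.5767, 0.0382, 0.0286])]
side flask_a [(0.9, [0.7262, -0.0527, 0.0012])]
side beaker [(0.92, [0.5867, 0.2383, -0.0018])
[... 274 characters left out ...]
home [(0.71, [0.6312, 0.0533, 0.0302])]
top coupon [(0.96, [0.6425, -0.199, 0.0006]), (0.77, [0.4527, -0.1449, -0.002]), (0.74, [0.5789, 0.0356, 0.0282]), (0.69, [0.7841, 0.1745, 0.0019])]
top clip_axle [(0.92, [0.5304, 0.0567, 0.043])]
top clip_plate [(0.71, [0.5232, 0.0843, 0.0494])]
top flask_a [(0.92, [0.6147, -0.0844, -0.0007]), (0.77, [0.7229, -0.0497, 0.003])]
top beaker [(0.91, [0.5827, 0.2346, -0.0041])]
top bottle [(0.68, [0.5078, 0.1978, 0.0042])]
top vial [(0.58, [0.5437, -0.0889, 0.0004]), (0.42, [0.632, 0.0576, 0.0327]), (0.36, [0.6158, -0.0862, 0.0031])]
top disc [(0.61, [0.7186, 0.0487, -0.0001])]
top block [(0.62, [0.6923, 0.1207, -0.0006]), (0.39, [0.5763, 0.0377, 0.0283])]
```

View pics/side0.png

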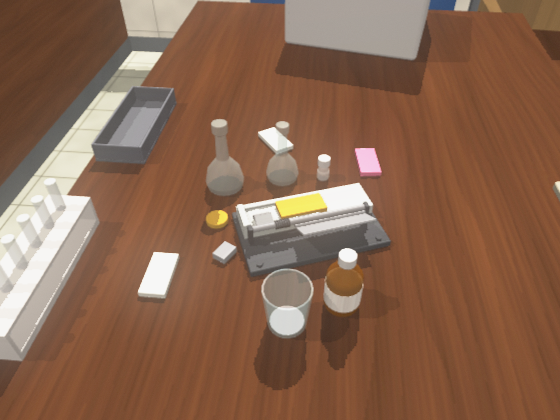

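View pics/top0.png

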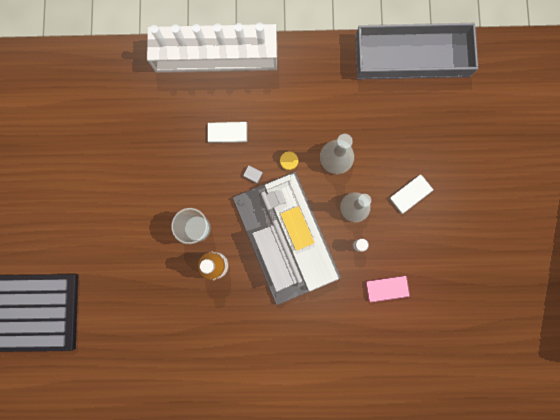

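```bash
cat >> h.py <<'E'
def px2w(c,uv,z):
    K=np.array(c["camera_matrix"]);R=c["R"];t=c["t"]
    uv=np.atleast_2d(np.array(uv,float)); d=(np.linalg.inv(K)@np.c_[uv,np.ones(len(uv))].T).T@R; o=-R.T@t
    return o+d*((z-o[2])/d[:,2])[:,None]
def proj(c,X):
    p=(np.array(c["camera_matrix"])@(c["R"]@np.atleast_2d(X).T+np.array(c["t"])[:,None])).T; return p[:,:2]/p[:,2:]
def S(pts,o,a): # stage mm -> world
    pts=np.atleast_2d(pts)/1000.; ca,sa=np.cos(a),np.sin(a)
    return np.c_[o[0]+ca*pts[:,0]-sa*pts[:,1],o[1]+sa*pts[:,0]+ca*pts[:,1],pts[:,2]]
E
python3 - <<'E'
from h import *
from scipy.optimize import least_squares
M={"stage":(0,0,0),"stage_home":(10,0,30),"clip_axle":(-80,36,40),"clip_plate":(-80,65.3,46.9)}
P=[];Q=[]
cs={n:robot.read_camera(n) for n in ["top","side"]}
for n in cs:
  for l in M:
    for k in [0]:
      d=robot.mark_of(n,l)
      if d: P.append(M[l]);Q.append(w(cs[n],d[0]["location"]))
P=np.array(P,float);Q=np.array(Q)
f=lambda p:(S(P,p[:2],p[2])-Q)[:,:2].ravel()
r=least_squares(f,[.62,.05,.35],loss="soft_l1",f_scale=.004); print("fit",r.x,np.degrees(r.x[2])); print((f(r.x)*1000).round(1).reshape(-1,2).tolist())
for n in cs:
  c=cs[n]; hsv=cv2.cvtColor(c["color"],cv2.COLOR_BGR2HSV)
  for d in robot.outline_of(n,"coupon"):
    m=d["mask"]; ys,xs=np.nonzero(m); print(n,d["score"],xs.mean(),ys.mean(),m.sum(), np.median(hsv[m],axis=0))
  m=cv2.inRange(hsv,(18,140,120),(35,255,255)); cn,_=cv2.findContours(m,0,1)
  for q in cn:
    if cv2.contourArea(q)<200: continue
    X=px2w(c,q[:,0,:],.038 if n=="side" else .04)*1000
    rr=cv2.minAreaRect(X[:,:2].astype(np.float32)); print(n,"yellow",rr)
  o=proj(c,S([(10,0,30)],r.x[:2],r.x[2]))[0]; x,y=int(o[0])-20,int(o[1])+10
  img=c["color"].copy()
  big=cv2.resize(img[y-80:y+80,x-100:x+100],None,fx=4,fy=4,interpolation=cv2.INTER_CUBIC) if n=="side" else cv2.resize(img[150:310,210:410],None,fx=4,fy=4,interpolation=cv2.INTER_CUBIC)
  off=np.array([x-100,y-80]) if n=="side" else np.array([210,150])
  for poly in [[(-165,-36,30),(60,-36,30),(60,26,30),(-165,26,30)],[(-30,-20,30),(50,-20,30),(50,20,30),(-30,20,30)],[(-142,36,40),(48,36,40)]]:
    u=((proj(c,S(poly,r.x[:2],r.x[2]))-off+.5)*4).astype(np.int32); cv2.polylines(big,[u],True,(0,0,255),1)
  cv2.imwrite(f"pics/crop_{n}.png",big)
E
```

```text
fit [0.6201199  0.05338028 0.37059604] 21.233589180427934
[[-69.9, -65.3], [-0.0, 3.0], [2.6, -1.8], [-2.7, 0.6], [0.3, 0.1], [4.1, 1.1], [0.1, 0.4], [0.8, 1.1]]
top 0.95 227.2038961038961 131.56493506493507 770 [ 34.   7. 251.]
top 0.71 386.6968272620447 288.0235017626322 851 [169.  75. 253.]
top 0.69 297.0201660735469 227.717674970344 843 [ 23. 159. 246.]
top 0.57 212.31464174454828 264.97196261682245 642 [ 16.  166.5 173. ]
top yellow ((576.6244506835938, 34.975955963134766), (77.94816589355469, 38.156131744384766), 21.84419822692871)
top yellow ((712.3907470703125, 47.92342758178711), (35.90921401977539, 36.598445892333984), 88.8940658569336)
side 0.8 271.81609195402297 138.00862068965517 348 [ 30.   1. 247.]
side 0.8 366.7857142857143 162.23035714285714 560 [162.  49. 247.]
side 0.74 157.8253311258278 274.7243377483444 1208 [ 30.   1. 247.]
side 0.63 300.1818181818182 205.34257206208426 902 [ 28. 146. 247.]
side yellow ((711.5151977539062, 81.81730651855469), (33.92513656616211, 40.70411682128906), 10.407341957092285)
side yellow ((578.24755859375, 37.69941329956055), (78.92180633544922, 41.363590240478516), 21.62626075744629)
```

View pics/crop_top.png

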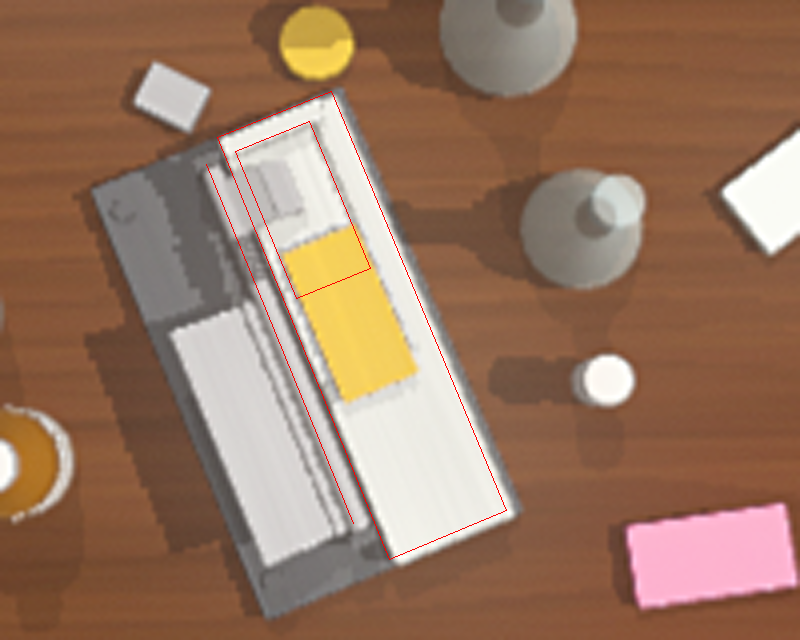

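View pics/crop_side.png

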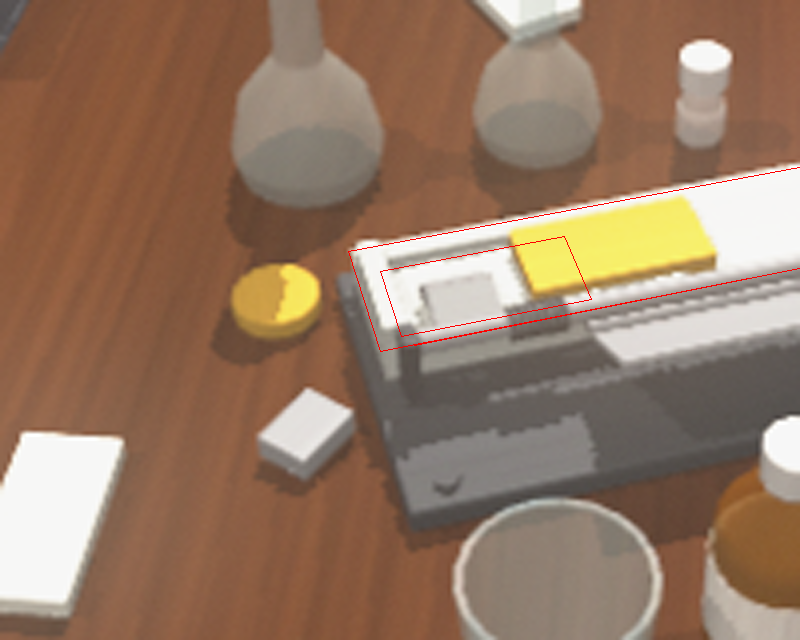

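The coupon is the yellow plate on the deck (top image 297,228). Its look-alikes are white at (227,132) and (411,194) and pink at (388,289). The crops confirm the choice: it is brass-coloured, lies between the ribs and has its front short of the jaw. It sits about 57 mm short of home, with a stage yaw of about 21.6°.

I'm moving above the stage at the present height, which clears everything, and setting the opening to about 47.5 mm on the way. (Closure 0 should be about 46 mm.)

```bash
python3 -m pendant '[{"delta_pos":[-0.035,-0.030,0],"spin":-0.07},{"delta_pos":[-0.070,-0.060,0],"spin":-0.14},{"delta_pos":[-0.105,-0.089,0],"spin":-0.21},{"delta_pos":[-0.140,-0.119,0],"spin":-0.28},{"delta_pos":[-0.176,-0.149,0],"spin":-0.35},{"delta_pos":[-0.211,-0.179,0],"spin":-0.42},{"delta_pos":[-0.246,-0.209,0],"spin":-0.49},{"delta_pos":[-0.281,-0.238,0],"spin":-0.56},{"delta_pos":[-0.316,-0.268,0],"spin":-0.63},{"delta_pos":[-0.350,-0.297,0],"spin":-0.698}]' -0.03 20
python3 - <<'E'
from h import *
s=robot.read_state();R=Ro.from_rotvec(s["orientation"]).as_matrix()
print(R.round(3)); T=np.array([.5088,.0434,s["tool_pos"][2]]); print(R.T@(T-s["tool_pos"]), s["q"].round(2))
E
```

```text
t: 2.85
tool_pos: [0.4286, 0.175, 0.1852]
orientation: [-0.592, 3.084, 0.0]
force: [2.2, -0.6, 0.2]
opening: 0.0477
[[-0.929 -0.37   0.001]
 [-0.37   0.929  0.   ]
 [-0.001 -0.    -1.   ]]
[-2.57641698e-02 -1.51941242e-01  3.70805489e-05] [ 0.28 -0.25  1.85  0.    1.54 -1.67]
```

```bash
python3 -m pendant '[{"delta_pos":[-0.006,-0.038,0],"spin":0},{"delta_pos":[-0.013,-0.076,0],"spin":0},{"delta_pos":[-0.020,-0.114,0],"spin":0},{"delta_pos":[-0.026,-0.152,0],"spin":0},{"delta_pos":[-0.026,-0.152,0],"spin":0},{"delta_pos":[-0.026,-0.152,0],"spin":0}]'
python3 - <<'E'
from h import *
s=robot.read_state();print(s["tool_pos"])
for n in ["wrist","top"]:
    c=robot.read_camera(n); cv2.imwrite(f"pics/{n}1.png",c["color"])
    for l in ["stage_home","coupon","clip_axle","clip_plate"]:
        print(n,l,[(round(d["score"],2),w(c,d["location"]).round(4).tolist()) for d in robot.mark_of(n,l)[:3]])
    if n=="wrist": print(c["R"],c["t"])
E
```

```text
t: 3.45
tool_pos: [0.509, 0.0429, 0.1851]
orientation: [-0.589, 3.086, 0.001]
force: [-0.2, 1.6, -0.3]
opening: 0.048
[0.50900523 0.0429206  0.18505596]
wrist stage_home [(0.71, [0.6266, 0.0546, 0.0282])]
wrist coupon [(0.97, [0.6438, -0.2006, 0.0048]), (0.9, [0.58, 0.0318, 0.0302]), (0.78, [0.7836, 0.1748, 0.0023])]
wrist clip_axle [(0.84, [0.5278, 0.05, 0.0413])]
wrist clip_plate [(0.69, [0.5229, 0.0825, 0.0493])]
[[-3.69502794e-01  9.29229503e-01  4.65406138e-04]
 [ 8.89804505e-01  3.53681239e-01  2.88370465e-01]
 [ 2.67797739e-01  1.06967813e-01 -9.57518803e-01]] [ 0.14805569 -0.50232053  0.25036322]
top stage_home [(0.81, [0.6308, 0.0566, 0.0307])]
top coupon [(0.84, [0.6432, -0.1974, 0.0002]), (0.69, [0.616, -0.0851, -0.0021]), (0.57, [0.7846, 0.1768, 0.0012])]
top clip_axle []
top clip_plate []
```

View pics/wrist1.png

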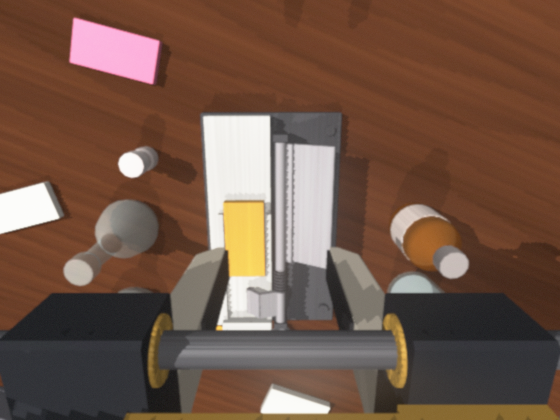

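Run:
```python
from h import *
c=robot.read_camera("wrist"); im=c["color"]
s=robot.read_state(); R=Ro.from_rotvec(s["orientation"]).as_matrix()
o=np.array([.6203,.0526]);a=np.radians(21.6)
def inv(X): d=X[:,:2]-o; return np.c_[d[:,0]*np.cos(a)+d[:,1]*np.sin(a),-d[:,0]*np.sin(a)+d[:,1]*np.cos(a)]*1000
big=cv2.resize(im[100:340,190:350],None,fx=2.5,fy=2.5,interpolation=cv2.INTER_CUBIC)
for poly in [[(-165,-36,30),(60,-36,30),(60,26,30),(-165,26,30)],[(-142,36,45),(48,36,45)]]:
    u=((proj(c,S(poly,o,a))-[190,100]+.5)*2.5).astype(np.int32); cv2.polylines(big,[u],True,(0,0,255),1)
cv2.imwrite("pics/crop_w.png",big)
m=cv2.inRange(cv2.cvtColor(im,cv2.COLOR_BGR2HSV),(15,140,120),(35,255,255)); m[:, :190]=0;m[:,350:]=0;m[290:]=0
cn,_=cv2.findContours(m,0,1); q=max(cn,key=cv2.contourArea)
X=px2w(c,q[:,0,:],.04); sm=inv(X); print(sm.min(0),sm.max(0), cv2.minAreaRect(sm.astype(np.float32)))
print(inv(s["tool_pos"][None]), np.degrees(np.arctan2(R[1,1],R[0,1]))-90)
g=cv2.cvtColor(im,cv2.COLOR_BGR2GRAY)
for r in (130,160,190): print(r,g[r,196:212].tolist(),g[r,264:280].tolist())
for col in (220,240,255): print(col,g[106:124,col].tolist())
print("ends",inv(px2w(c,[[203,115],[271,115],[203,160]],.03)))
```

```text
[-87.140797   -20.24339435] [-8.5014894  18.91560364] ((-47.81700134277344, -0.6290912628173828), (78.51536560058594, 38.99788284301758), 0.28971707820892334)
[[-106.77647593   32.75474867]] 21.74791954546717
130 [79, 81, 81, 84, 91, 103, 130, 195, 238, 244, 243, 242, 243, 244, 245, 245] [243, 244, 244, 242, 228, 164, 94, 68, 70, 70, 72, 69, 69, 64, 64, 66]
160 [80, 77, 80, 79, 77, 80, 87, 107, 151, 212, 239, 243, 241, 242, 242, 242] [239, 240, 241, 241, 231, 187, 111, 76, 77, 97, 144, 188, 208, 214, 211, 204]
190 [79, 82, 82, 83, 82, 83, 85, 89, 97, 119, 174, 227, 242, 243, 242, 241] [239, 240, 242, 240, 229, 185, 114, 79, 79, 99, 142, 186, 206, 213, 210, 202]
220 [64, 62, 64, 63, 64, 66, 79, 92, 127, 192, 237, 242, 242, 243, 242, 242, 242, 242]
240 [66, 64, 66, 64, 67, 68, 77, 90, 127, 193, 238, 244, 244, 243, 244, 244, 244, 244]
255 [69, 68, 67, 70, 70, 69, 78, 94, 129, 199, 240, 246, 245, 246, 245, 245, 246, 245]
ends [[-167.65200908  -36.63899614]
 [-167.92650286   26.89269684]
 [-125.29140187  -38.91276477]]
```

View pics/crop_w.png

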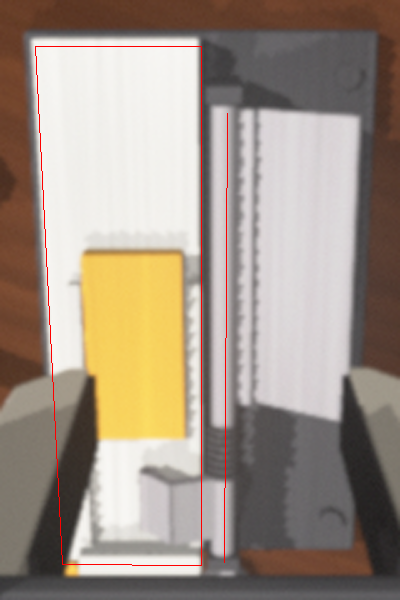

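```bash
python3 -m pendant '[{"delta_pos":[0,0,0.03],"spin":0},{"delta_pos":[0,0,0.06],"spin":0},{"delta_pos":[0,0,0.09],"spin":0},{"delta_pos":[0,0,0.11],"spin":0},{"delta_pos":[0,0,0.12],"spin":0},{"delta_pos":[0,0,0.12],"spin":0},{"delta_pos":[0,0,0.12],"spin":0}]'
python3 - <<'E'
from h import *
for n in ["wrist","side"]:
    c=robot.read_camera(n); cv2.imwrite(f"pics/{n}2.png",c["color"] if n=="wrist" else cv2.resize(c["color"][130:290,210:410],None,fx=4,fy=4))
E
```

```text
t: 4.7
tool_pos: [0.5098, 0.0438, 0.0663]
orientation: [-0.592, 3.083, -0.0]
force: [0.5, 0.3, -0.0]
opening: 0.048
```

View pics/wrist2.png

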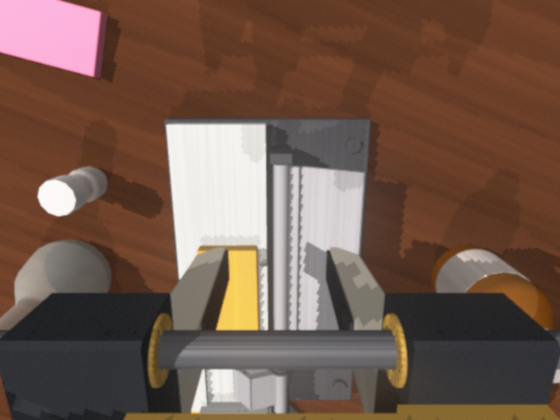

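View pics/side2.png

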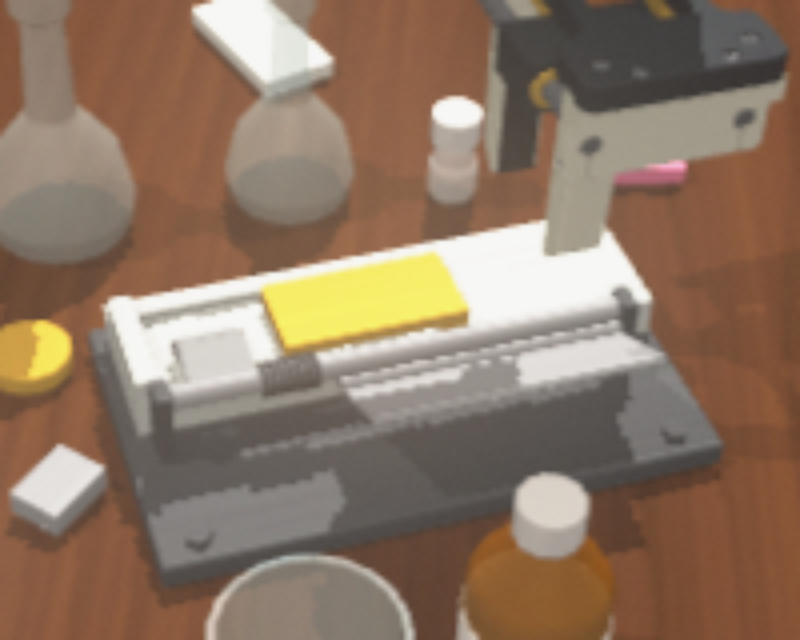

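```bash
python3 -m pendant '[{"delta_pos":[0,0,0.008],"spin":0},{"delta_pos":[0,0,0.016],"spin":0},{"delta_pos":[0,0,0.023],"spin":0},{"delta_pos":[0,0,0.028],"spin":0},{"delta_pos":[0,0,0.031],"spin":0},{"delta_pos":[0,0,0.031],"spin":0},{"delta_pos":[0,0,0.031],"spin":0}]'
python3 - <<'E'
from h import *
s=robot.read_state(); print(s["tool_pos"],s["force"],s["wrist_torque"])
for n in ["wrist","side"]:
    c=robot.read_camera(n); cv2.imwrite(f"pics/{n}3.png",c["color"] if n=="wrist" else cv2.resize(c["color"][130:290,210:410],None,fx=4,fy=4))
E
```

```text
t: 5.5
tool_pos: [0.5106, 0.0438, 0.036]
orientation: [-0.592, 3.082, -0.001]
force: [-0.5, -0.0, 0.4]
opening: 0.0481
[0.51056014 0.0437681  0.03602863] [-0.49590427 -0.00701805  0.42914709] [ 0.06031865  0.00092801 -0.01449282]
```

View pics/side3.png

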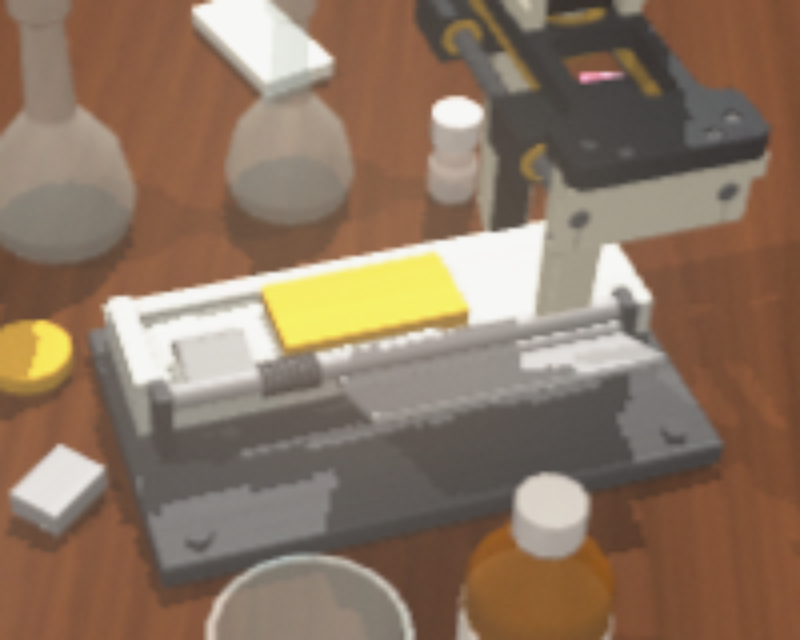

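View pics/wrist3.png

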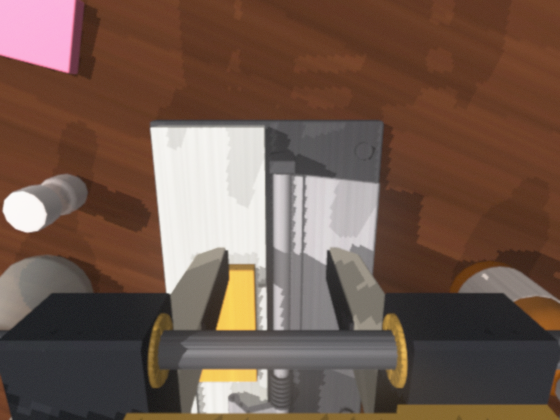

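Run:
```python
from h import *
c=robot.read_camera("side"); s=robot.read_state(); R=Ro.from_rotvec(s["orientation"]).as_matrix()
f=lambda X:((proj(c,X)-[210,130]+.5)*4).round().tolist()
t=s["tool_pos"]
for y in (-.0325,0,.0325): print(y,f(t+R[:,1]*y), f(t+R[:,1]*y-R[:,2]*.084))
o=np.array([.6195,.0515]);a=np.radians(21.6)
big=cv2.resize(c["color"][130:290,210:410],None,fx=4,fy=4)
for poly in [[(-165,-36,30),(60,-36,30),(60,26,30),(-165,26,30)],[(-142,36,45),(48,36,45)],[(-140,44,32),(-20,44,32),(-20,86,32),(-140,86,32)]]:
    cv2.polylines(big,[np.array(f(S(poly,o,a)),np.int32)],True,(0,0,255),1)
for y in (-.0325,.0325):
  for sx in (-.0075,.0075):
    for sy in (-.00875,.00875):
      p=np.array(f(t+R[:,1]*(y+sy)+R[:,0]*sx),int)[0]; cv2.circle(big,tuple(p.tolist()),3,(0,255,0) if y>0 else (255,0,0),-1)
cv2.imwrite("pics/s4.png",big)
print(c["R"],c["t"], -c["R"].T@c["t"])
```

```text
-0.0325 [[497.0, 277.0]] [[515.0, 117.0]]
0 [[526.0, 327.0]] [[546.0, 165.0]]
0.0325 [[556.0, 379.0]] [[579.0, 217.0]]
[[-0.99627599 -0.08589801  0.00746244]
 [-0.06331386  0.67008556 -0.73957873]
 [ 0.05852787 -0.737297   -0.67302869]] [0.60179687 0.03546399 0.78983222] [0.55557393 0.61027018 0.55331729]
```

View pics/s4.png

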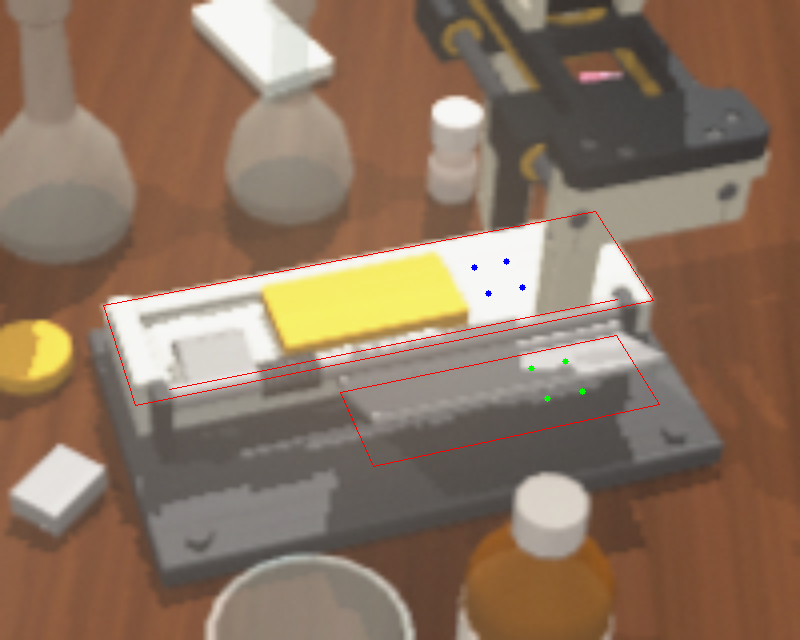

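Run:
```python
from h import *
s=robot.read_state(); R=Ro.from_rotvec(s["orientation"]).as_matrix(); t=s["tool_pos"]
for n in ("wrist","top"):
  c=robot.read_camera(n)
  for y in (-.0325,.0325,-.024,.024): print(n,y,proj(c,t+R[:,1]*y).round(), proj(c,t+R[:,1]*y-R[:,2]*.033).round())
  if n=="top":
    cv2.imwrite("pics/t4.png",cv2.resize(c["color"][130:310,190:390],None,fx=4,fy=4)[:600])
print("q",s["q"])
```

```text
wrist -0.0325 [[221. 238.]] [[211. 263.]]
wrist 0.0325 [[333. 238.]] [[343. 263.]]
wrist -0.024 [[236. 238.]] [[228. 263.]]
wrist 0.024 [[318. 238.]] [[326. 263.]]
top -0.0325 [[308. 255.]] [[309. 255.]]
top 0.0325 [[278. 268.]] [[277. 269.]]
top -0.024 [[304. 257.]] [[305. 257.]]
top 0.024 [[282. 267.]] [[282. 267.]]
q [-1.48000237e-02  1.54221425e-02  1.88924566e+00  2.95553322e-04
  1.23260653e+00 -1.96534376e+00]
```

View pics/t4.png

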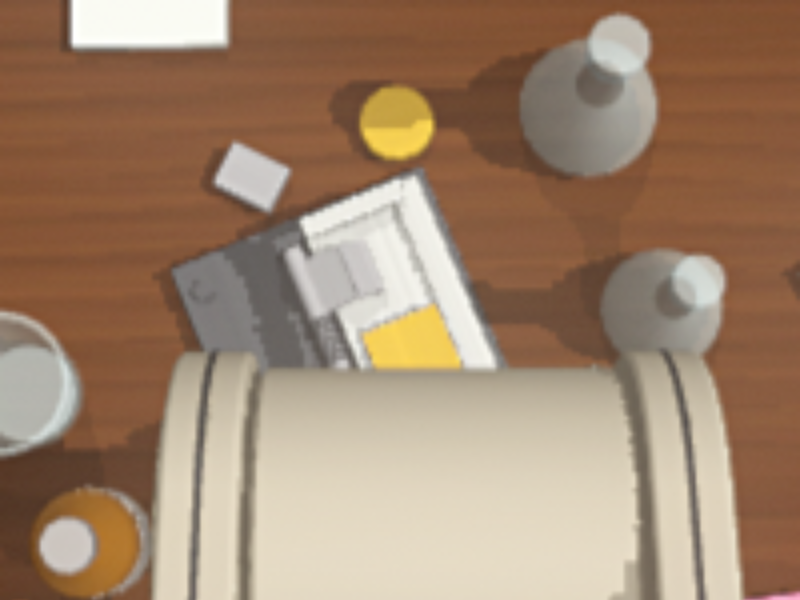

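The side and wrist views both put the fingertips about 33 mm above the reported TCP. At reported z 0.036 there is no contact force and the clip is unmoved, which agrees. I'll go down in small steps and watch the force.

```bash
python3 -m pendant '[{"delta_pos":[0,0,0.004],"spin":0},{"delta_pos":[0,0,0.008],"spin":0},{"delta_pos":[0,0,0.011],"spin":0},{"delta_pos":[0,0,0.011],"spin":0},{"delta_pos":[0,0,0.011],"spin":0}]'; python3 -m pendant '[{"delta_pos":[0,0,0.003],"spin":0},{"delta_pos":[0,0,0.005],"spin":0},{"delta_pos":[0,0,0.005],"spin":0},{"delta_pos":[0,0,0.005],"spin":0}]'
python3 - <<'E'
from h import *
s=robot.read_state(); R=Ro.from_rotvec(s["orientation"]).as_matrix(); t=s["tool_pos"];print(t,s["force"],s["wrist_torque"])
for n in ["wrist","side"]:
    c=robot.read_camera(n)
    if n=="side":
      big=cv2.resize(c["color"][130:290,210:410],None,fx=4,fy=4)
      f=lambda X:((proj(c,X)-[210,130]+.5)*4).round().tolist()
      for y in (-.0325,.0325):
       for sx in (-.0075,.0075):
        for sy in (-.00875,.00875):
         p=np.array(f(t+R[:,1]*(y+sy)+R[:,0]*sx-R[:,2]*.033),int)[0]; cv2.circle(big,tuple(p.tolist()),2,(0,255,0) if y>0 else (255,0,0),-1)
    cv2.imwrite(f"pics/{n}5.png",c["color"] if n=="wrist" else big)
E
```

```text
t: 6.25
tool_pos: [0.5106, 0.0438, 0.0251]
orientation: [-0.592, 3.081, -0.001]
force: [-0.9, 0.2, 0.2]
opening: 0.0477
t: 6.65
tool_pos: [0.5105, 0.0438, 0.02]
orientation: [-0.592, 3.082, -0.001]
force: [0.3, 0.0, -0.8]
opening: 0.0477
[0.51054868 0.04376004 0.01996247] [ 0.32723674  0.02131582 -0.80494665] [ 0.02379987 -0.06376335  0.00542829]
```

View pics/side5.png

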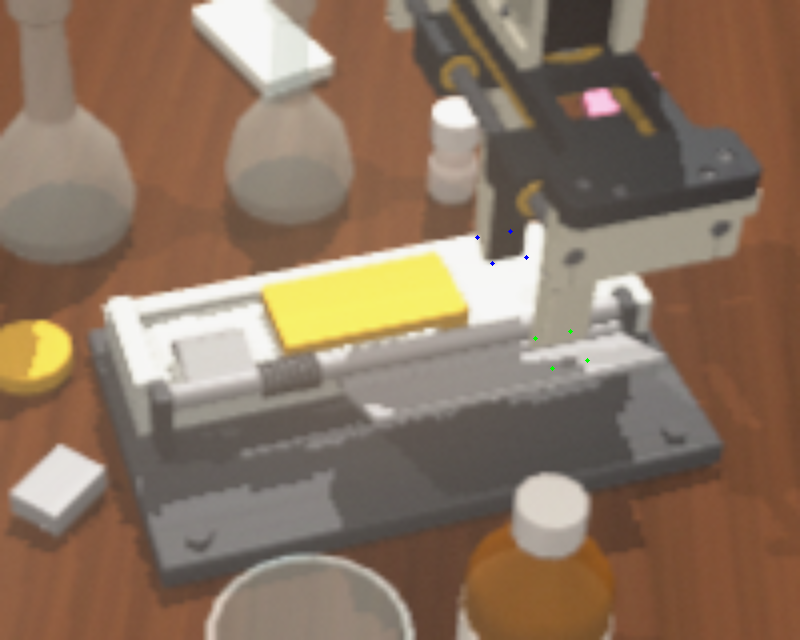

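View pics/wrist5.png

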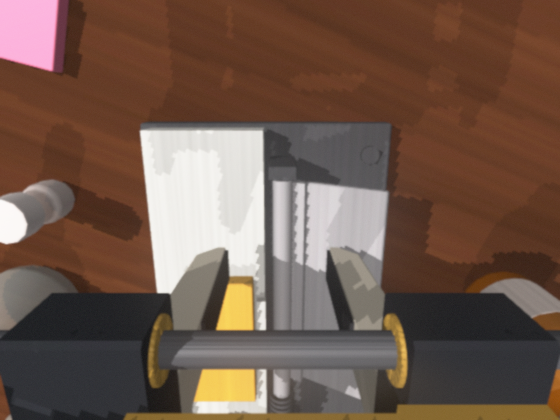

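```bash
python3 -m pendant '[{"delta_pos":[0,0,0.002],"spin":0},{"delta_pos":[0,0,0.004],"spin":0},{"delta_pos":[0,0,0.004],"spin":0},{"delta_pos":[0,0,0.004],"spin":0}]' -0.14; python3 -m pendant '[{"delta_pos":[0,0,0.002],"spin":0},{"delta_pos":[0,0,0.004],"spin":0},{"delta_pos":[0,0,0.004],"spin":0},{"delta_pos":[0,0,0.004],"spin":0}]';python3 -m pendant '[{"delta_pos":[0,0,0.002],"spin":0},{"delta_pos":[0,0,0.004],"spin":0},{"delta_pos":[0,0,0.004],"spin":0},{"delta_pos":[0,0,0.004],"spin":0}]'
python3 - <<'E'
from h import *
for n in ["wrist","side"]:
    c=robot.read_camera(n)
    cv2.imwrite(f"pics/{n}6.png",c["color"] if n=="wrist" else cv2.resize(c["color"][130:290,210:410],None,fx=4,fy=4))
s=robot.read_state();print(s["force"],s["wrist_torque"])
E
```

```text
t: 7.15
tool_pos: [0.5106, 0.0438, 0.016]
orientation: [-0.592, 3.082, -0.001]
force: [0.2, -0.1, -0.8]
opening: 0.0529
t: 7.55
tool_pos: [0.5108, 0.0438, 0.0122]
orientation: [-0.592, 3.081, -0.001]
force: [-0.4, -0.0, 1.9]
opening: 0.0528
t: 7.95
tool_pos: [0.511, 0.0439, 0.0083]
orientation: [-0.592, 3.081, -0.001]
force: [0.4, 1.7, 3.5]
opening: 0.053
[-0.2997668   0.99590554  4.67416527] [ 0.45169071  0.08018065 -0.01676239]
```

View pics/side6.png

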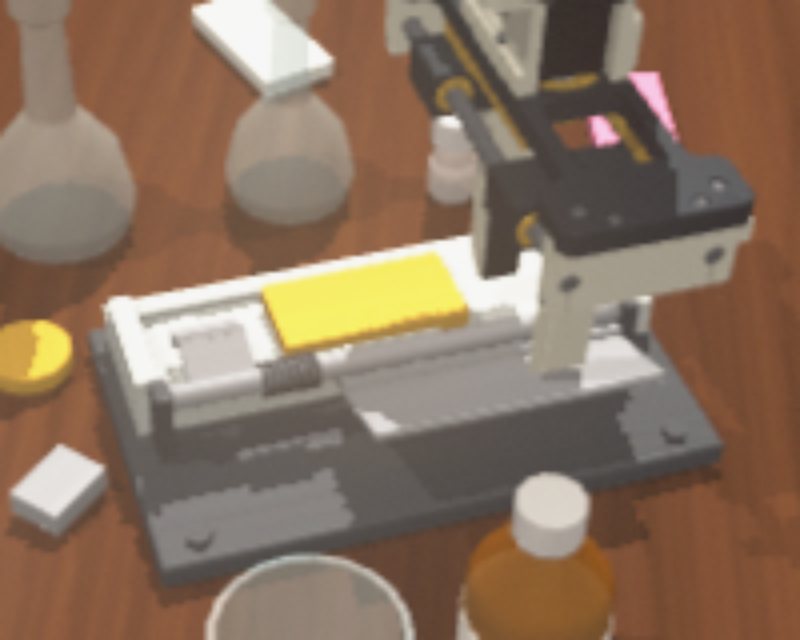

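View pics/wrist6.png

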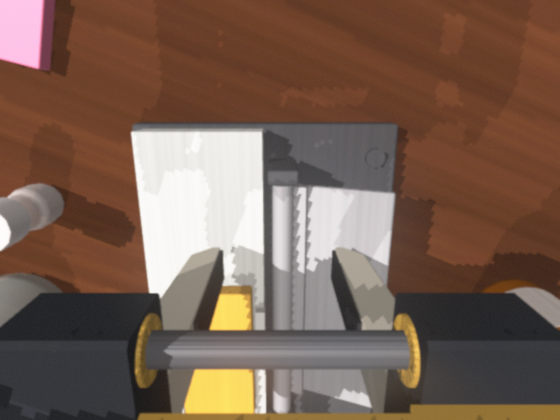

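Contact began at about reported z 0.013 and the plate is going down (3.5–4.7 N). I'll continue in small steps.

```bash
python3 -m pendant '[{"delta_pos":[0,0,0.002],"spin":0},{"delta_pos":[0,0,0.004],"spin":0},{"delta_pos":[0,0,0.004],"spin":0},{"delta_pos":[0,0,0.004],"spin":0}]'; python3 -m pendant '[{"delta_pos":[0,0,0.002],"spin":0},{"delta_pos":[0,0,0.003],"spin":0},{"delta_pos":[0,0,0.003],"spin":0},{"delta_pos":[0,0,0.003],"spin":0}]'
python3 - <<'E'
from h import *
for n in ["wrist","side"]:
    c=robot.read_camera(n)
    cv2.imwrite(f"pics/{n}7.png",c["color"] if n=="wrist" else cv2.resize(c["color"][130:290,210:410],None,fx=4,fy=4))
s=robot.read_state();print(s["force"],s["wrist_torque"])
E
```

```text
t: 8.45
tool_pos: [0.5111, 0.0439, 0.0044]
orientation: [-0.592, 3.081, -0.001]
force: [-1.2, 1.0, 5.7]
opening: 0.053
t: 8.85
tool_pos: [0.5112, 0.0437, 0.0016]
orientation: [-0.592, 3.081, -0.001]
force: [-2.0, 0.3, 8.0]
opening: 0.0528
[-2.43780905  0.35393602  7.25136274] [0.28074397 0.4580806  0.06141181]
```

View pics/side7.png

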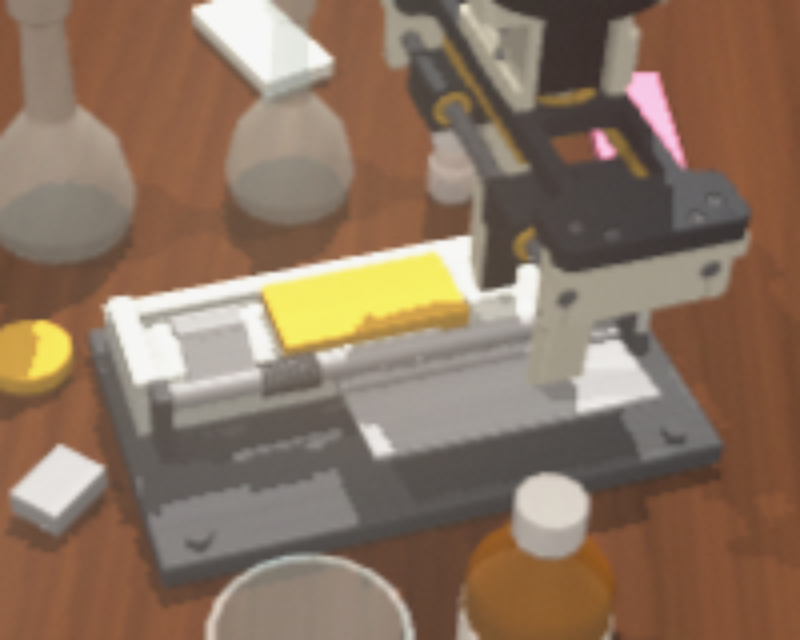

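View pics/wrist7.png

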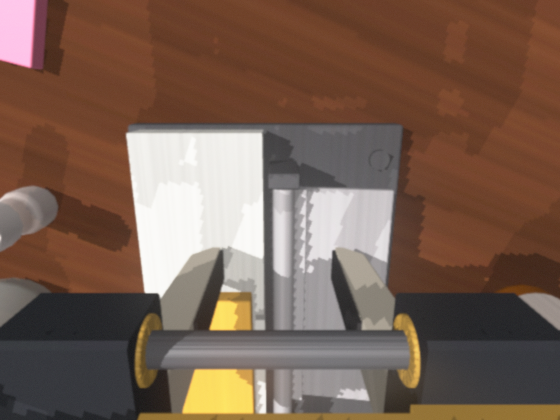

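The plate is down to roughly clip 0.40 and the deck tip is about 5 mm above the deck, behind the coupon. Next I go 1 mm lower and start pushing along the stage's x (minus tool x).

```bash
python3 -m pendant '[{"delta_pos":[0,0,0.001],"spin":0},{"delta_pos":[-0.005,0,0.001],"spin":0},{"delta_pos":[-0.010,0,0.001],"spin":0},{"delta_pos":[-0.015,0,0.001],"spin":0},{"delta_pos":[-0.020,0,0.001],"spin":0},{"delta_pos":[-0.025,0,0.001],"spin":0},{"delta_pos":[-0.030,0,0.001],"spin":0},{"delta_pos":[-0.030,0,0.001],"spin":0}]'
python3 - <<'E'
from h import *
for n in ["wrist","side"]:
    c=robot.read_camera(n)
    cv2.imwrite(f"pics/{n}8.png",c["color"] if n=="wrist" else cv2.resize(c["color"][130:290,210:410],None,fx=4,fy=4))
s=robot.read_state();print(s["force"],s["wrist_torque"])
E
```

```text
t: 9.75
tool_pos: [0.538, 0.054, 0.0003]
orientation: [-0.593, 3.084, -0.002]
force: [-4.3, -3.0, 8.4]
opening: 0.0528
[-4.89351156 -3.81048047  7.7758946 ] [-0.20224856  1.05441942  0.15703299]
```

View pics/side8.png

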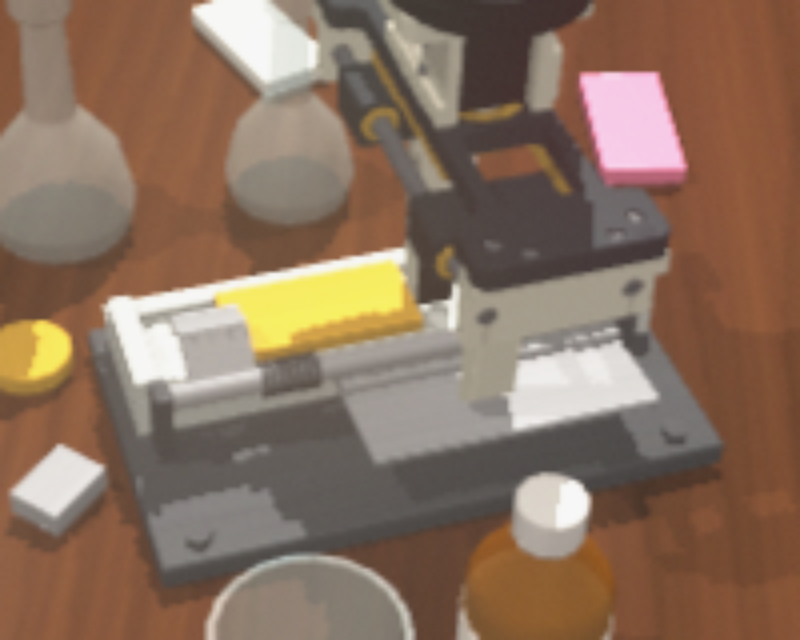

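View pics/wrist8.png

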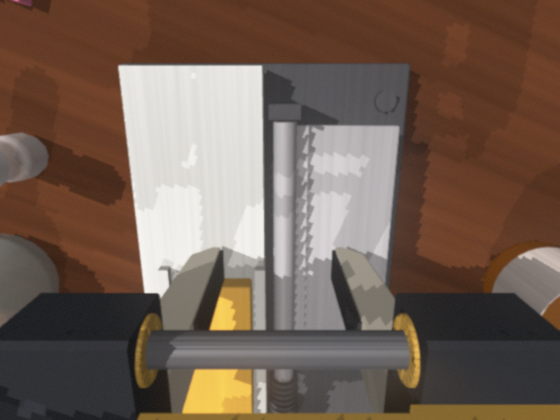

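The coupon has slid about 23 mm with the jaw clear above it (side crop: coupon rear corner moved from (467,315) to (420,322)). Pushing on.

```bash
python3 -m pendant '[{"delta_pos":[-0.005,0,0],"spin":0},{"delta_pos":[-0.010,0,0],"spin":0},{"delta_pos":[-0.015,0,0],"spin":0},{"delta_pos":[-0.020,0,0],"spin":0},{"delta_pos":[-0.025,0,0],"spin":0},{"delta_pos":[-0.027,0,0],"spin":0},{"delta_pos":[-0.027,0,0],"spin":0}]'
python3 - <<'E'
from h import *
for n in ["wrist","side"]:
    c=robot.read_camera(n)
    cv2.imwrite(f"pics/{n}9.png",c["color"] if n=="wrist" else cv2.resize(c["color"][130:290,210:410],None,fx=4,fy=4))
s=robot.read_state();print(s["force"],s["wrist_torque"])
E
```

```text
t: 10.55
tool_pos: [0.5618, 0.0631, -0.0]
orientation: [0.593, -3.084, 0.004]
force: [-6.7, -3.0, 8.8]
opening: 0.0528
[-5.6276544  -3.57816146  8.34185048] [-0.33808424  1.20728072  0.1501528 ]
```

View pics/side9.png

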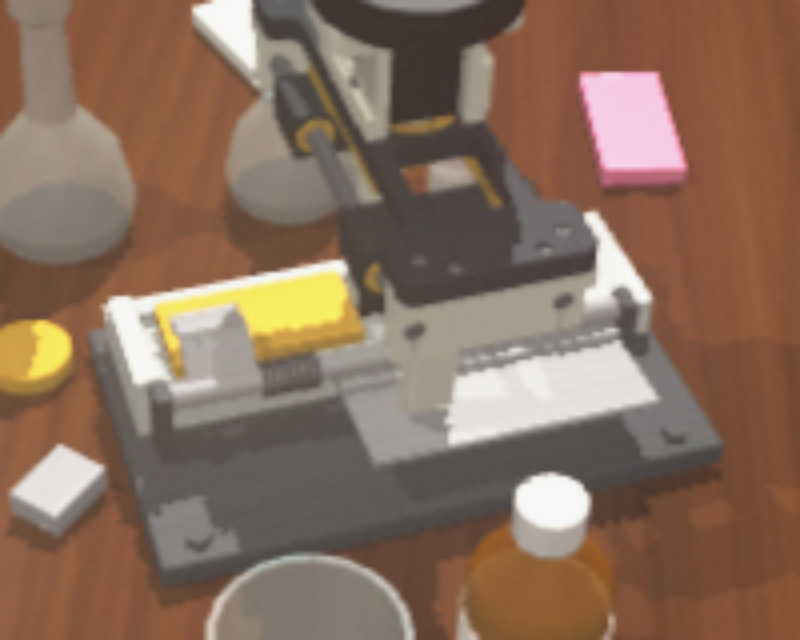

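About 8 mm remain (coupon front edge (157,305), stop face about (140,312)). I'll creep up to the stop and watch the force.

```bash
python3 -m pendant '[{"delta_pos":[-0.003,0,0],"spin":0},{"delta_pos":[-0.006,0,0],"spin":0},{"delta_pos":[-0.007,0,0],"spin":0},{"delta_pos":[-0.007,0,0],"spin":0}]'
python3 - <<'E'
from h import *
for n in ["side"]:
    c=robot.read_camera(n)
    cv2.imwrite(f"pics/{n}10.png",cv2.resize(c["color"][130:290,210:410],None,fx=4,fy=4))
s=robot.read_state();print(s["tool_pos"],s["force"],s["wrist_torque"])
E
```

```text
t: 11.05
tool_pos: [0.5666, 0.0646, -0.0006]
orientation: [0.593, -3.08, 0.005]
force: [-7.7, -3.2, 9.6]
opening: 0.0532
[ 0.56657156  0.06463414 -0.00058615] [-7.4012923  -3.38658558  9.12361056] [-0.39217295  1.42522427  0.12431656]
```

View pics/side10.png

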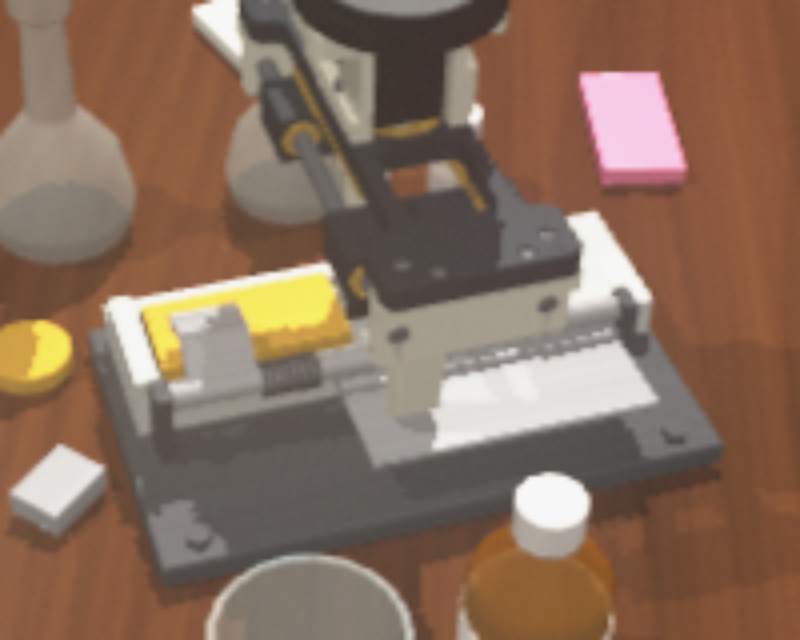

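```bash
python3 -m pendant '[{"delta_pos":[-0.001,0,0],"spin":0},{"delta_pos":[-0.002,0,0],"spin":0},{"delta_pos":[-0.003,0,0],"spin":0},{"delta_pos":[-0.003,0,0],"spin":0}]'; python3 -m pendant '[{"delta_pos":[-0.001,0,0],"spin":0},{"delta_pos":[-0.003,0,0],"spin":0},{"delta_pos":[-0.003,0,0],"spin":0}]'
python3 - <<'E'
from h import *
s=robot.read_state();print(s["tool_pos"],s["force"],s["wrist_torque"])
E
```

```text
t: 11.5
tool_pos: [0.5674, 0.0647, -0.001]
orientation: [0.592, -3.076, 0.007]
force: [-9.1, -3.4, 11.9]
opening: 0.053
t: 11.8
tool_pos: [0.5685, 0.0649, -0.0013]
orientation: [0.591, -3.072, 0.008]
force: [-7.7, -4.3, 11.6]
opening: 0.053
[ 0.5684573  0.064901  -0.00131  ] [-7.74001148 -4.28620255 11.60084972] [-0.25895685  1.64065897  0.12895948]
```

Run:
```python
from h import *
o=np.array([.6195,.0515]);a=np.radians(21.7)
c=robot.read_camera("side"); big=cv2.resize(c["color"][180:260,220:320],None,fx=8,fy=7.5/1,interpolation=cv2.INTER_CUBIC)
f=lambda X:(proj(c,X)-[220,180]+.5)*[8,7.5]
for col,poly in [((0,0,255),[(-30,-20,40),(50,-20,40),(50,20,40),(-30,20,40)])]:
    cv2.polylines(big,[f(S(poly,o,a)).astype(np.int32)],True,col,1)
cv2.imwrite("pics/s11.png",big)
m=cv2.inRange(cv2.cvtColor(c["color"],cv2.COLOR_BGR2HSV),(15,110,100),(38,255,255)); m[:,:238]=0
ys,xs=np.nonzero(m); X=px2w(c,np.c_[xs,ys],.04); d=X[:,:2]-o; u=(d[:,0]*np.cos(a)+d[:,1]*np.sin(a))*1000; v=(-d[:,0]*np.sin(a)+d[:,1]*np.cos(a))*1000
print(np.percentile(u,[.5,99.5]),np.percentile(v,[1,99]))
```

```text
[-1159.48562342    47.35372314] [-775.30045649  195.70562151]
```

View pics/s11.png

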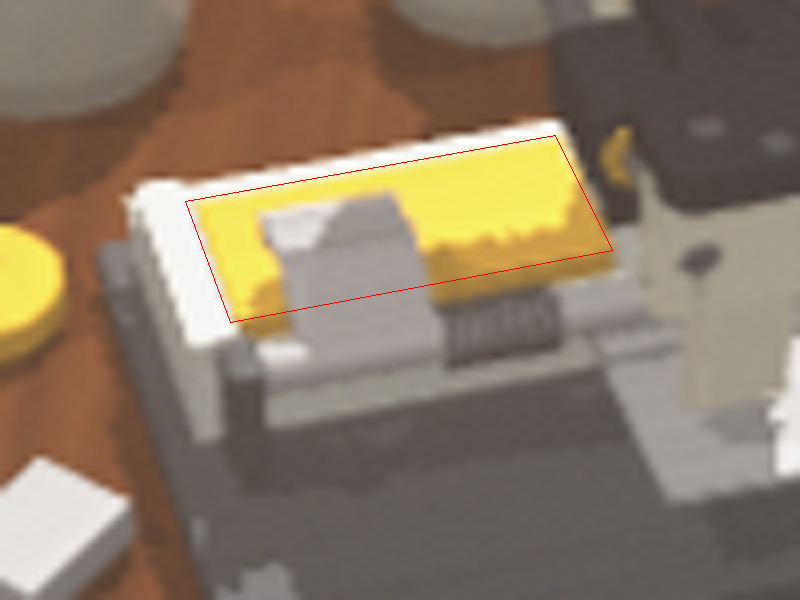

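```bash
for i in 1; do python3 -m pendant '[{"delta_pos":[-0.002,0,-0.0005],"spin":0},{"delta_pos":[-0.004,0,-0.0005],"spin":0},{"delta_pos":[-0.004,0,-0.0005],"spin":0},{"delta_pos":[-0.004,0,-0.0005],"spin":0}]'; done;  python3 -m pendant '[{"delta_pos":[-0.002,0,-0.0005],"spin":0},{"delta_pos":[-0.004,0,-0.0005],"spin":0},{"delta_pos":[-0.004,0,-0.0005],"spin":0},{"delta_pos":[-0.004,0,-0.0005],"spin":0}]'
```

```text
t: 12.25
tool_pos: [0.5692, 0.0651, -0.0013]
orientation: [0.59, -3.066, 0.009]
force: [-13.6, -4.5, 15.5]
opening: 0.053
t: 12.65
tool_pos: [0.5691, 0.0651, -0.0013]
orientation: [0.588, -3.058, 0.01]
force: [-18.1, -5.7, 20.0]
opening: 0.0531
```

Run:
```python
from h import *
o=np.array([.6195,.0515]);a=np.radians(21.7)
for n in ("side","top","wrist"):
  c=robot.read_camera(n)
  if n=="wrist": cv2.imwrite("pics/w12.png",c["color"]); continue
  if n=="side": off=[220,180]; sub=c["color"][180:260,220:320]
  else: off=[240,160]; sub=c["color"][160:240,240:340]
  big=cv2.resize(sub,None,fx=8,fy=7.5,interpolation=cv2.INTER_CUBIC)
  cv2.imwrite(f"pics/{n}12.png",big)
```

```text
(no output)
```

View pics/side12.png

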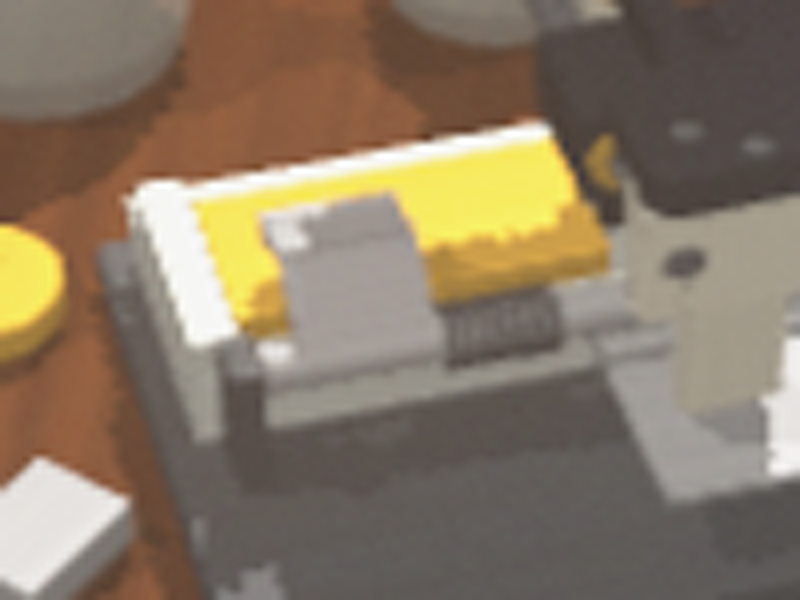

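View pics/top12.png

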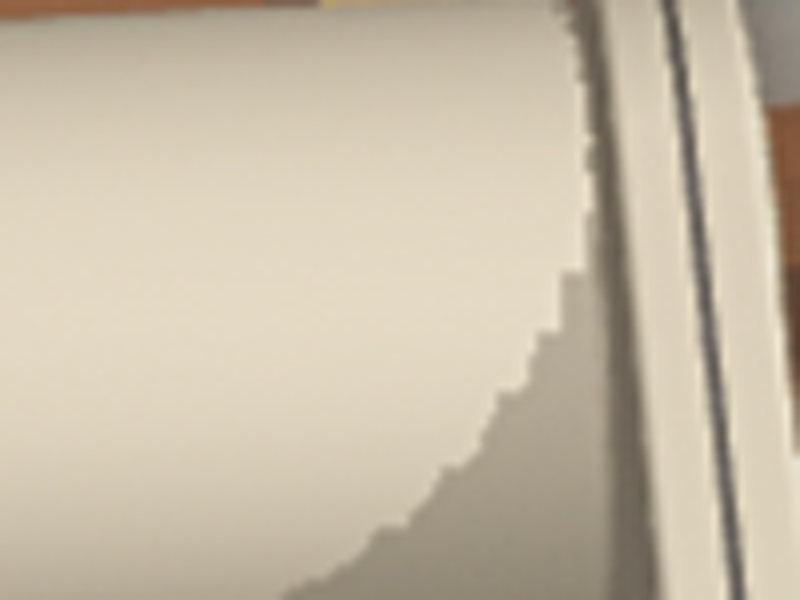

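View pics/w12.png

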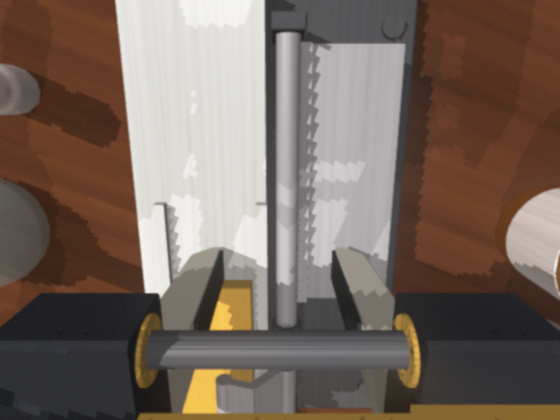

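The coupon butts against the stop: the side crop shows no gap at (200,205)–(245,335), and the tool stalled while the push force rose from 8 to 19 N. Now I back off with the plate still down, then lift straight up slowly.

```bash
python3 -m pendant '[{"delta_pos":[0.003,0,0],"spin":0},{"delta_pos":[0.006,0,0],"spin":0},{"delta_pos":[0.009,0,0],"spin":0},{"delta_pos":[0.012,0,0],"spin":0},{"delta_pos":[0.012,0,0],"spin":0}]';  python3 - <<'E'
from h import *
c=robot.read_camera("side"); cv2.imwrite("pics/s13.png",cv2.resize(c["color"][180:260,220:320],None,fx=8,fy=7.5,interpolation=cv2.INTER_CUBIC))
E
```

```text
t: 13.3
tool_pos: [0.561, 0.0608, 0.0011]
orientation: [0.588, -3.064, 0.011]
force: [4.4, 1.7, 9.0]
opening: 0.0527
```

View pics/s13.png

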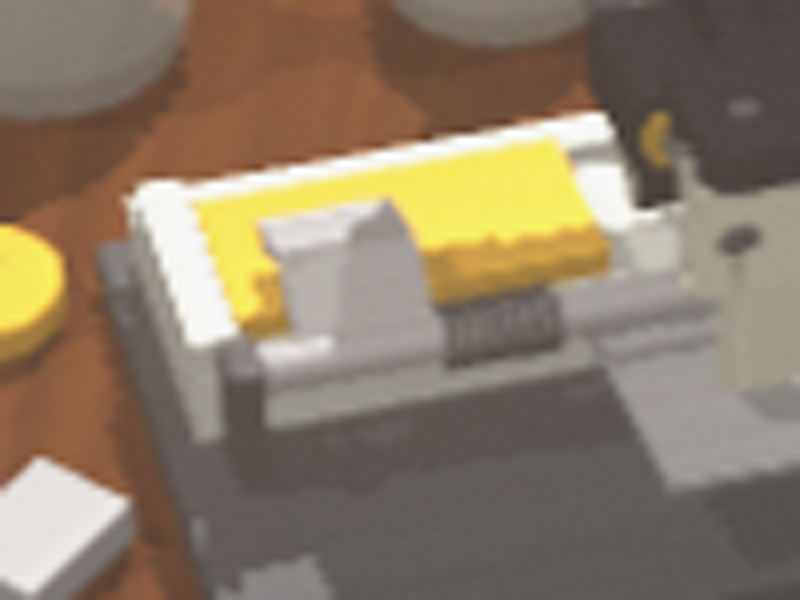

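The coupon stayed put when the tip retracted. Lifting now.

```bash
python3 -m pendant '[{"delta_pos":[0,0,-0.003],"spin":0},{"delta_pos":[0,0,-0.006],"spin":0},{"delta_pos":[0,0,-0.009],"spin":0},{"delta_pos":[0,0,-0.012],"spin":0},{"delta_pos":[0,0,-0.016],"spin":0},{"delta_pos":[0,0,-0.022],"spin":0},{"delta_pos":[0,0,-0.030],"spin":0},{"delta_pos":[0,0,-0.045],"spin":0},{"delta_pos":[0,0,-0.060],"spin":0},{"delta_pos":[0,0,-0.080],"spin":0}]'; python3 -m pendant '[{"delta_pos":[0,0,-0.03],"spin":0},{"delta_pos":[0.03,0,-0.06],"spin":0},{"delta_pos":[0.06,0,-0.08],"spin":0},{"delta_pos":[0.09,0,-0.08],"spin":0},{"delta_pos":[0.12,0,-0.08],"spin":0},{"delta_pos":[0.14,0,-0.08],"spin":0},{"delta_pos":[0.14,0,-0.08],"spin":0},{"delta_pos":[0.14,0,-0.08],"spin":0}]'
python3 - <<'E'
from h import *
c=robot.read_camera("side"); cv2.imwrite("pics/s14.png",cv2.resize(c["color"][150:270,210:370],None,fx=5,fy=5,interpolation=cv2.INTER_CUBIC)); cv2.imwrite("pics/sf14.png",c["color"])
c=robot.read_camera("top"); cv2.imwrite("pics/t14.png",cv2.resize(c["color"][150:310,210:410],None,fx=4,fy=3.75,interpolation=cv2.INTER_CUBIC))
c=robot.read_camera("wrist"); cv2.imwrite("pics/w14.png",c["color"])
E
```

```text
t: 14.35
tool_pos: [0.5625, 0.0617, 0.0824]
orientation: [0.588, -3.064, 0.011]
force: [0.4, -0.4, 0.2]
opening: 0.0531
t: 15.15
tool_pos: [0.4349, 0.0108, 0.1669]
orientation: [0.588, -3.067, 0.012]
force: [0.1, 0.5, 0.1]
opening: 0.0525
```

View pics/s14.png

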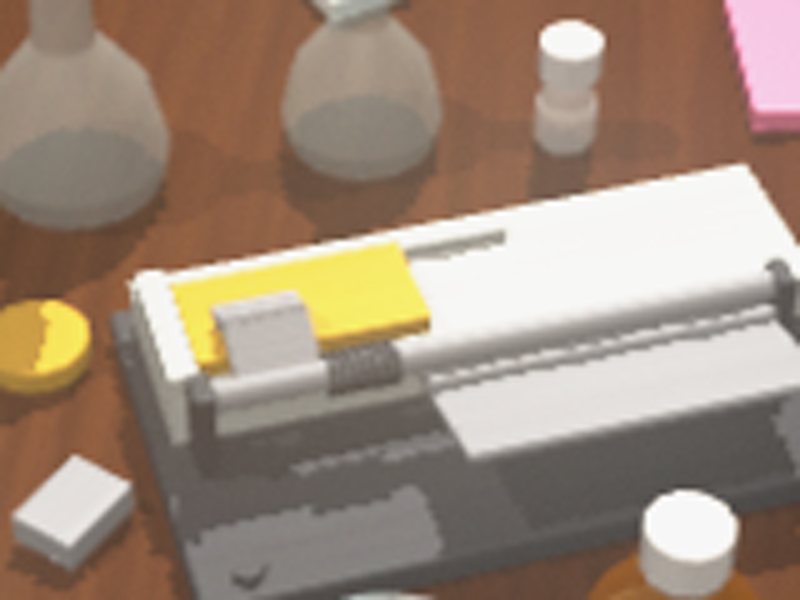

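View pics/t14.png

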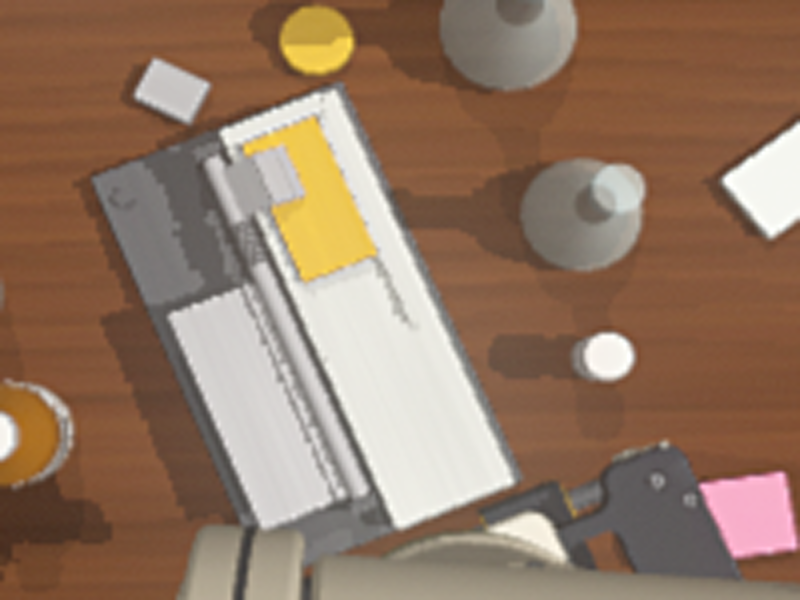

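View pics/w14.png

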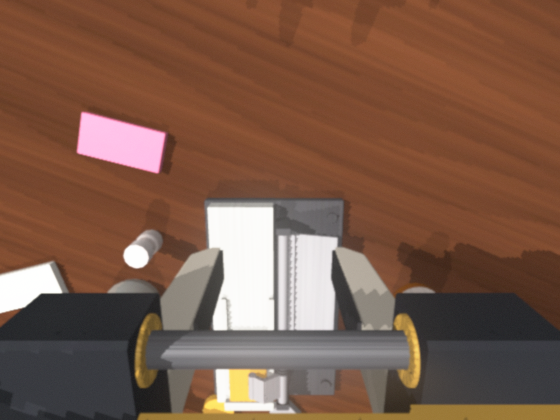

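Run:
```python
from h import *
o=np.array([.6195,.0515]);a=np.radians(21.7)
g0=cv2.imread("pics/top0.png"); c=robot.read_camera("top"); s0=cv2.imread("pics/side0.png"); cs=robot.read_camera("side")
for n,im,cc in (("top0",g0,c),("top",c["color"],c),("side0",s0,cs),("side",cs["color"],cs)):
  m=cv2.inRange(cv2.cvtColor(im,cv2.COLOR_BGR2HSV),(15,110,100),(38,255,255))
  ys,xs=np.nonzero(m); X=px2w(cc,np.c_[xs,ys],.04); d=X[:,:2]-o; u=(d[:,0]*np.cos(a)+d[:,1]*np.sin(a))*1000; v=(-d[:,0]*np.sin(a)+d[:,1]*np.cos(a))*1000
  k=(u>-110)&(u<60)&(abs(v)<25); rect=[]
  # edges on strips free of the jaw (v -15..-5)
  q=k&(v>-17)&(v<-9); r=np.percentile(u[q],[1,99]); print(n,"x edges",r, "y", np.percentile(v[k],[1,99]))
M={"coupon":0,"flask_a":0,"beaker":0,"bottle":0,"vial":0,"disc":0,"block":0,"stage_home":0}
for l in M: print(l,[(round(d["score"],2),w(c,d["location"]).round(3).tolist()) for d in robot.mark_of("top",l)[:4]])
```

```text
top0 x edges [-84.1489593   -7.99240916] y [-18.65021562  19.4958568 ]
top x edges [-30.79460094  45.66072022] y [-19.48898143  18.27313929]
side0 x edges [-80.81613771  -4.78317752] y [-16.66324074  24.60273683]
side x edges [-28.68999517  47.55371158] y [-18.11581523  24.18762502]
coupon [(0.8, [0.629, 0.053, 0.029]), (0.8, [0.783, 0.174, 0.002]), (0.74, [0.451, -0.144, 0.004]), (0.68, [0.541, -0.089, -0.002])]
flask_a [(0.92, [0.616, -0.088, 0.001]), (0.92, [0.726, -0.052, 0.002]), (0.6, [0.586, 0.237, -0.004])]
beaker [(0.62, [0.627, 0.056, 0.027]), (0.61, [0.582, 0.238, -0.002])]
bottle [(0.57, [0.507, 0.199, 0.001])]
vial [(0.49, [0.541, -0.09, -0.003])]
disc [(0.81, [0.72, 0.049, -0.001])]
block [(0.55, [0.692, 0.119, -0.003]), (0.3, [0.528, 0.062, 0.041])]
stage_home [(0.69, [0.63, 0.057, 0.032]), (0.32, [0.615, -0.082, 0.0]), (0.25, [0.528, 0.082, 0.042])]
```

The coupon's centre reads 7.4 mm (top) and 9.4 mm (side) against 10. That is close, but my stage origin is only good to about 2 mm. I'll check it against the deck's own ends in the same pictures.

Run:
```python
from h import *
o=np.array([.6195,.0515]);a=np.radians(21.7)
for n in("top","side"):
  c=robot.read_camera(n); im=c["color"].astype(np.float32)
  for z,rng in ((.042,(42,66)),(.040,(-36,-24)),(.03,(-172,-160))):
    u=np.arange(rng[0],rng[1],1.); rows=[]
    for v in (-16,-13,-10):
      p=proj(c,S(np.c_[u,np.full_like(u,v),np.full_like(u,z*1000)],o,a)).astype(np.float32)
      rows.append(cv2.remap(im,p[:,:1].copy(),p[:,1:].copy(),cv2.INTER_LINEAR)[:,0])
    r=np.mean(rows,0).astype(int); print(n,z,[(int(x),int(q[0]),int(q[2])) for x,q in zip(u,r)])
```

```text
top 0.042 [(42, 77, 240), (43, 76, 240), (44, 77, 239), (45, 84, 236), (46, 107, 228), (47, 145, 217), (48, 184, 209), (49, 213, 218), (50, 227, 230), (51, 227, 233), (52, 226, 233), (53, 225, 233), (54, 226, 234), (55, 225, 233), (56, 221, 228), (57, 204, 211), (58, 162, 169), (59, 113, 129), (60, 75, 112), (61, 53, 113), (62, 52, 126), (63, 57, 138), (64, 60, 143), (65, 61, 143)]
top 0.04 [(-36, 212, 217), (-35, 208, 213), (-34, 200, 209), (-33, 174, 209), (-32, 132, 211), (-31, 100, 224), (-30, 86, 236), (-29, 84, 239), (-28, 86, 239), (-27, 87, 238), (-26, 87, 238), (-25, 87, 237)]
top 0.03 [(-172, 65, 115), (-171, 66, 116), (-170, 78, 121), (-169, 109, 138), (-168, 153, 169), (-167, 194, 203), (-166, 220, 227), (-165, 231, 237), (-164, 230, 238), (-163, 228, 236), (-162, 227, 235), (-161, 227, 234)]
side 0.042 [(42, 108, 246), (43, 110, 246), (44, 110, 246), (45, 110, 246), (46, 110, 246), (47, 110, 246), (48, 116, 245), (49, 156, 243), (50, 208, 241), (51, 234, 243), (52, 243, 246), (53, 243, 245), (54, 242, 245), (55, 242, 245), (56, 242, 245), (57, 241, 245), (58, 235, 241), (59, 215, 225), (60, 179, 194), (61, 155, 173), (62, 147, 171), (63, 120, 162), (64, 84, 149), (65, 69, 145)]
side 0.04 [(-36, 177, 192), (-35, 178, 192), (-34, 178, 192), (-33, 178, 192), (-32, 173, 195), (-31, 163, 208), (-30, 147, 229), (-29, 129, 243), (-28, 115, 246), (-27, 106, 247), (-26, 104, 247), (-25, 105, 247)]
side 0.03 [(-172, 75, 138), (-171, 75, 137), (-170, 75, 137), (-169, 75, 136), (-168, 79, 138), (-167, 98, 153), (-166, 144, 186), (-165, 196, 221), (-164, 227, 239), (-163, 241, 245), (-162, 244, 246), (-161, 245, 247)]
```

In both views, relative to the deck's own ends, the coupon sits within about 0.3 mm of home. The jaw rests on it, the bystanders are where they were and the tool force is zero. Handing in.

Run:
```python
from h import *
print(robot.read_state()["t"],robot.close_job())
```

```text
the job is handed in; nothing more can be done
15.9 None
```

I loaded the brass coupon home under the clip and handed the job in at 15.9 s. `close_job()` gave no verdict, so the result below rests on my own checks.

I pressed the thumb plate down with one fingertip, to roughly 0.4 rad judged from the picture. With the plate held down, I slid the coupon about 53 mm to the end stop with the other fingertip. I then backed off, let the clip up and withdrew.

**Last checks**
- **Coupon position:** measured against the deck's own ends, it lies within about 0.3 mm of home in both the top and side pictures. At the stop the tool stalled while the push force rose from about 8 N to 19 N.
- **Clip and robot:** the jaw visibly rests on the coupon, though I did not measure the final clip angle. The force on the tool is about zero and the robot is clear.
- **Bystanders:** the top-camera network places them within a few millimetres of where they started, and none looks tipped in the pictures.

**What disagreed**
- **Fingertip height:** the fingertips appeared about 34 mm higher than the reported TCP, in both the side and wrist pictures and by where contact began. I set the pressing height by force and pictures instead.
- **Stage origin:** my first estimate was about 2 mm off along x in the top view. That is why I made the final check against the deck's ends.
- **Tool tilt:** the tool tilted by about 0.03 rad while pushing against the stop.

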